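# Unpack the nested gift chest onto the tasting board

## Task

Unpack the wooden gift chest from the outside in. Take off its cover by the knob and set it right way up on the counter, lift the insert tray with its two cake pieces out by its bar and set it squarely on the marble board without losing a cake, then take the tin from the bottom of the chest and stand it upright on the marble board beside the tray. Set everything down rather than dropping it, and leave the other goods on the counter where they are.

Things in the scene. Friction and masses are not known exactly. Their poses are not given: they have to be found in the camera images.
- gift_chest: Fixed wooden box, open-topped under its cover, 106 (x) x 138 (y) x 94 mm high, brass plate on its front (-x) face. Origin: centre of its underside, on the counter; x, y along its sides, z up. Walls 7 mm, floor 8 mm thick, inside 92 (x) x 124 (y) mm. A 10 mm square post in each inner corner, 84 mm high, carries the insert tray. Stands left or right, the board on the other side.
- marble_board: Fixed flat marble serving board, 190 (x) x 160 (y) x 12 mm thick, empty at the start. Origin: centre of its underside, on the counter; x, y along its sides, z up. It takes the tray on its far (+x) half, the tray's long side along the board's y, and the tin on its near (-x) half.
- cover_knob (a point): Centre of the round brass knob head (26 mm across, 19 mm high, on a 14 mm neck) of the wooden cover, hollow, open below, 122 (x) x 154 (y) mm, 105 mm high with knob, 0.25 kg. Axes as the chest's. Skirt laps 10 mm over the chest's rim, 2 mm play; inner roof 62 mm up: lift straight up 65 mm to clear the tray's bar. Free counter for it, set square to the world, at world x 0.425 in front of the chest.
- cover_foot (a point): Centre of the lower edge plane of the same cover, 95 mm below the knob's centre; z up. At counter height when the cover stands right way up on the counter.
- tray_bar (a point): Centre of the insert tray's carrying bar: dark wood, 84 (tray's x) x 10 (y) x 12 mm high, 50 mm above the tray's underside. Tray 88 (x) x 120 (y) mm, walls 16 mm, 0.2 kg, axes as the chest's; rests on the corner posts, 10 mm deep in the rim, 2 mm play all round: lift 12 mm straight up to clear it. A cake lies either side of the bar (+y, -y), tops 23 mm above the tray's underside.
- cake_left_center (a point): A yellow cake piece, 35x35x19 mm, 30 g, loose in the open compartment of the insert tray on its + y side, start centre about 33 mm from the bar; its centre. It may slide about in its compartment; hidden by the cover at the start
- cake_right_center (a point): A chocolate cake piece, 31x33x19 mm, 30 g, loose in the open compartment of the insert tray on its - y side, start centre about 33 mm from the bar; its centre. It may slide about in its compartment; hidden by the cover at the start
- tin_center (a point): Centre (half-way up) of a round tin, green and white label, 57 mm diameter, 72 mm high, about 0.18 kg (varies), upright on the chest's floor near its middle under the tray, top 14 mm below the chest's rim. Grip it near the top, fingers along the chest's y: about 33 mm free on either side there, 17 mm along x. z up.
- ring_pack_mid (a point): A wrapped golden ring cake, 90x94x24 mm, lying flat in front of the marble board; its centre. A bystander, leave it alone.
- butter_bar_a_mid (a point): A wrapped biscuit bar, 57x101x25 mm, lying flat near the front edge on the right; its centre. A bystander, leave it alone.
- butter_bar_b_mid (a point): A wrapped biscuit bar, 57x101x25 mm, lying flat at the back on the left; its centre. A bystander, leave it alone.
- rattan_ball_mid (a point): A woven rattan ball, 61x59x56 mm, near the front edge on the left; its centre. A bystander, leave it alone.
- choc_ring_mid (a point): A wrapped chocolate ring cake, 90x94x24 mm, lying flat at the back on the right; its centre. A bystander, leave it alone.
- honey_jar_mid (a point): A jar with a white lid, 64 mm across, 97 mm high, at the back on the left; its centre. A bystander, leave it alone.

How it is judged (in metres and radians):
On the way, in this order (a step that is already met when the one before it is completed fails the run):
1. the cover stands released on the counter, right way up, the tray still in the chest (height (world z) of cover_foot below 0.006 m and angle between cover_foot's own z axis and vertical below 0.06 rad and linear speed of chest_cover below 0.03 m/s and contact force between chest_cover and the fingers below 0.1 N and z of tray_bar in the frame of gift_chest below 0.137 m and horizontal distance between tray_bar and gift_chest below 0.01 m), for 0.2 s.
2. the tray stands released on the marble board with both cakes in it, the tin still in the chest (x of tray_bar in the frame of marble_board between -0.06 and 0.06 m and y of tray_bar in the frame of marble_board between -0.035 and 0.035 m and z of tray_bar in the frame of marble_board between 0.056 and 0.068 m and angle between tray_bar's own z axis and vertical below 0.06 rad and linear speed of insert_tray below 0.03 m/s and contact force between insert_tray and the fingers below 0.1 N and x of cake_left_center in the frame of tray_bar between -0.044 and 0.044 m and y of cake_left_center in the frame of tray_bar between -0.06 and 0.06 m and z of cake_left_center in the frame of tray_bar between -0.05 and -0.022 m and x of cake_right_center in the frame of tray_bar between -0.044 and 0.044 m and y of cake_right_center in the frame of tray_bar between -0.06 and 0.06 m and z of cake_right_center in the frame of tray_bar between -0.05 and -0.022 m and horizontal distance between tin_center and gift_chest below 0.05 m and z of tin_center in the frame of gift_chest below 0.055 m), for 0.2 s.
At the end, for the whole second after the job is handed in: Released and at rest: cover right way up on the counter (within 6 mm, 0.06 rad); tray level on the board (centre within 60 mm in x, 35 mm in y of the board's centre, 0.06 rad), both cakes in it; tin upright on the board itself (axis within 75 mm in x, 60 mm in y, 0.08 rad) (height (world z) of cover_foot below 0.006 m and angle between each of cover_foot, tray_bar's own z axis and vertical below 0.06 rad and linear speed of each of chest_cover, insert_tray, tin below 0.03 m/s and contact force between each of chest_cover, insert_tray, tin and the fingers below 0.1 N and x of tray_bar in the frame of marble_board between -0.06 and 0.06 m and y of tray_bar in the frame of marble_board between -0.035 and 0.035 m and z of tray_bar in the frame of marble_board between 0.056 and 0.068 m and x of cake_left_center in the frame of tray_bar between -0.044 and 0.044 m and y of cake_left_center in the frame of tray_bar between -0.06 and 0.06 m and z of cake_left_center in the frame of tray_bar between -0.05 and -0.022 m and x of cake_right_center in the frame of tray_bar between -0.044 and 0.044 m and y of cake_right_center in the frame of tray_bar between -0.06 and 0.06 m and z of cake_right_center in the frame of tray_bar between -0.05 and -0.022 m and x of tin_center in the frame of marble_board between -0.075 and 0.075 m and y of tin_center in the frame of marble_board between -0.06 and 0.06 m and z of tin_center in the frame of marble_board between 0.043 and 0.053 m and angle between tin_center's own z axis and vertical below 0.08 rad); the robot touches nothing.
It fails at once if a cake piece leaves the tray (not (x of cake_left_center in the frame of tray_bar between -0.044 and 0.044 m and y of cake_left_center in the frame of tray_bar between -0.06 and 0.06 m and z of cake_left_center in the frame of tray_bar between -0.05 and -0.022 m and x of cake_right_center in the frame of tray_bar between -0.044 and 0.044 m and y of cake_right_center in the frame of tray_bar between -0.06 and 0.06 m and z of cake_right_center in the frame of tray_bar between -0.05 and -0.022 m)).
It fails at once if the cover is dropped (moving faster than 0.5 m/s out of the fingers) (linear speed of chest_cover above 0.5 m/s and contact force between chest_cover and the fingers below 0.05 N).
It fails at once if the tray is dropped (moving faster than 0.5 m/s out of the fingers) (linear speed of insert_tray above 0.5 m/s and contact force between insert_tray and the fingers below 0.05 N).
It fails at once if the tin is dropped (moving faster than 0.5 m/s out of the fingers) (linear speed of tin above 0.5 m/s and contact force between tin and the fingers below 0.05 N).
It fails at once if another thing on the counter is moved by more than 30 mm (distance of any of ring_pack_mid, butter_bar_a_mid, butter_bar_b_mid, rattan_ball_mid, choc_ring_mid, honey_jar_mid from where it was at the start of the episode above 0.03 m).
It also fails if it takes over 67 s, if anything falls off the work surface, if the arm or the gripper's body presses on something with over 40 N, if the wrist force passes 120 N, or if a joint passes its speed limit or range.

## Robot

A 6-joint arm with a two-finger parallel gripper is mounted at the origin on a cart in front of the work surface, level with it; the furniture and walls round the work are solid. World frame = base frame: x ahead of the robot, y to its left, z up, the work surface at z = 0. Lengths are in mm, angles in rad, forces in N, time in s.
With the tool pointing down it reaches from about 400 to 825 mm from the base axis. Payload 7 kg.
Tool frame: the origin (TCP) lies at the very end of the fingers, on their centre line; the grasp point (between the pads) lies 19 mm behind it; z points along the fingers, y is the direction in which the jaws open and shut (so a half turn about z gives the same grasp; the last joint's range is limited). The gripper opens to 88 mm and grips with 3 to 60 N. Pads are 19 mm wide; open, the fingers measure 130 mm over their backs; the gripper's body (78 mm by 193 mm) begins 47 mm behind the grasp point.
Start: joints at [-0.85, 0.359, 0.012, 0, -1.224, -0.288], TCP at [283.076, -612.75, 189.061] pointing down, gripper open.
Joint ranges: [-3.07, 3.07], [-1.43, 2.12], [-1.02, 1.25], [-3.03, 1.67], [-3.05, -0], [-3.03, 3.03]. Speed limits (rad/s): [2.39, 2.39, 3.01, 3.14, 3.14, 3.14].

## Interface

Orientations are given as a unit quaternion [x, y, z, w].
In Python, from plant import bot gives the robot as it stands. Calls block until the motion is done:
- bot.move_ptp(position, orientation): joint-space move of the TCP to a pose.
- bot.line_to(position, velocity=150, ori=None): straight line of the TCP; ori=None keeps the orientation; velocity is the mean speed in mm/s.
- bot.move_joints(angles): joint-space move.
- bot.move_gripper(opening, force=None): finger opening in mm; force is the grip in N (None keeps the last); returns when the fingers have stopped.
- bot.pause(seconds).
- bot.solve_ik(position, orientation): joint angles nearest the present ones, or None.
- bot.read_state(): the state.
- bot.camera(name): name is "side" or "top"; returns the picture (384x512x3 uint8, red, green, blue); there is no depth.
- bot.get_calibration(name): a dict with "fx", "fy", "cx", "cy" (pixels), "view" (4x4, takes a point from world to camera coordinates). Camera axes: x right, y up, looking along -z (the intrinsics and any distortion apply to the point x, -y, -z); pixel columns grow to the right and rows downward; lengths in mm; the calibration is good to about 2 mm. A picture is of the moment at which its call begins. get_calibration takes no time and is no camera call.
A pose or a line that the arm cannot do raises bot.Unreachable and nothing moves.
- bot.close_job(): hands the job in, once; it reports no verdict.
The state is a dict: "t": time; "joint_pos": joint angles; "qvel": joint speeds; "tau": joint torques, N m; "tcp_pos": TCP position; "eef_rot": TCP orientation; "contact_force": force on the tool from outside, world axes, zero at the start; "moment": the same for the moment, N m; "width": finger opening in mm.
Only numpy, scipy, OpenCV 4.12 (cv2) and the standard library are available. Lean on these libraries where they do the work, as an engineer would, in place of code of your own. Each camera call takes 0.05 s, during which the arm holds its last target. There are 200 camera calls.

## Working session

There is one attempt and no reset: what is moved stays moved. The work goes in short steps, each a Python script; the robot and the scene stay as the last script left them, time stands still between calls to the robot, and variables do not carry over. Pictures are saved under pics/ and viewed, about 8 in all and at most 12, crops included, and the job is handed in when it is done.

```bash
ls; mkdir -p pics; python3 - <<'E'
from plant import bot
import cv2, numpy as np
for n in("top","side"):
    im=bot.camera(n); cv2.imwrite(f"pics/{n}0.png",im[:,:,::-1])
    c=bot.get_calibration(n); print(n,{k:(np.round(v,3).tolist() if k=="view" else v) for k,v in c.items()})
s=bot.read_state(); print(s)
E
```

```text
pics
top {'fx': 396.76521069631184, 'fy': 396.76521069631184, 'cx': 262.85203824782093, 'cy': 190.47841548863434, 'view': [[0.004, -1.0, 0.011, -32.821], [0.998, 0.004, 0.064, -511.086], [-0.064, 0.01, 0.998, -1463.808], [0.0, 0.0, 0.0, 1.0]]}
side {'fx': 401.3106304482415, 'fy': 401.3106304482415, 'cx': 251.76229822893671, 'cy': 188.98436677901648, 'view': [[-1.0, 0.002, 0.021, 520.375], [0.017, -0.497, 0.867, -128.971], [0.012, 0.868, 0.497, -1531.084], [0.0, 0.0, 0.0, 1.0]]}
{'t': 0.1, 'joint_pos': array([-8.49913115e-01,  3.59313887e-01,  1.11627838e-02, -2.84876674e-04,
       -1.22414562e+00, -2.88121218e-01]), 'qvel': array([-0.00046515, -0.00056539,  0.00168658,  0.00043845, -0.00118326,
        0.00141967]), 'tau': array([-9.87998174e-04, -5.84163094e+01,  2.93752384e+01,  7.01548755e+00,
        1.01807347e-02, -2.02551371e-05]), 'tcp_pos': array([ 282.84318027, -612.329284  ,  188.22695413]), 'eef_rot': array([-2.14649000e-01,  9.76690957e-01,  7.21471414e-04, -2.45380372e-04]), 'contact_force': array([-0.47012216,  0.18071529, -0.00188679]), 'moment': array([0.02173473, 0.08674504, 0.00173146]), 'width': 87.49608889989584}
```

View pics/top0.png

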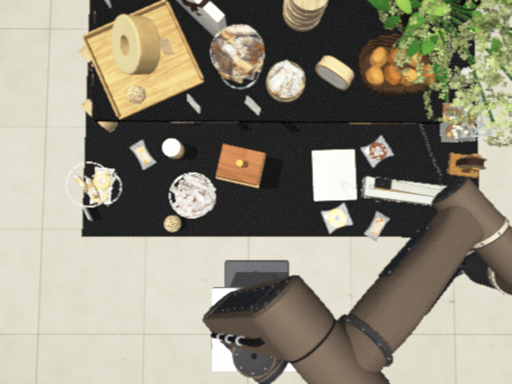

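View pics/side0.png

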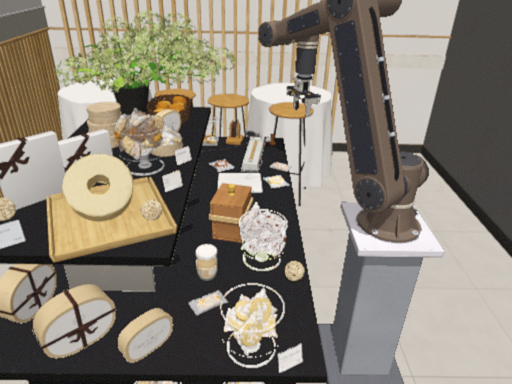

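The top view shows the cover at about (240,166) with its knob at (240,162), and the marble board at (334,175). The candy stand is at (192,195), left of the chest. The side view shows the chest at (232,212), the knob at (232,190) and the board at (240,182).

```bash
cat > h.py <<'E'
import numpy as np, cv2
from scipy.spatial.transform import Rotation as R
def ray(c,uv):
    V=np.array(c["view"]); u,v=uv
    d=np.array([(u-c["cx"])/c["fx"],-(v-c["cy"])/c["fy"],-1.])
    Rm=V[:3,:3]; return -Rm.T@V[:3,3], Rm.T@d
def onz(c,uv,z):
    o,d=ray(c,uv); return o+d*(z-o[2])/d[2]
def tri(c1,p1,c2,p2):
    o1,d1=ray(c1,p1);o2,d2=ray(c2,p2)
    s=np.linalg.lstsq(np.c_[d1,-d2],o2-o1,rcond=None)[0]
    a=o1+d1*s[0];b=o2+d2*s[1]; return (a+b)/2,np.linalg.norm(a-b)
def proj(c,P):
    V=np.array(c["view"]);p=V[:3,:3]@np.array(P)+V[:3,3]
    return c["cx"]-c["fx"]*p[0]/p[2], c["cy"]+c["fy"]*p[1]/p[2]
def down(yaw):  # tool z down, tool y (jaw axis) at angle yaw from world y
    return (R.from_euler("z",yaw)*R.from_quat([0,1,0,0])).as_quat()
def biggest(m):
    cs=cv2.findContours(m.astype(np.uint8),cv2.RETR_EXTERNAL,cv2.CHAIN_APPROX_NONE)[0]
    return max(cs,key=cv2.contourArea)
E
python3 - <<'E'
from plant import bot
from h import *
T=cv2.imread("pics/top0.png");S=cv2.imread("pics/side0.png")
ct,cs=bot.get_calibration("top"),bot.get_calibration("side")
# board
g=T.min(2)[130:215,300:365]>170
k=biggest(g); r=cv2.minAreaRect(k); pts=cv2.boxPoints(r)+[300,130]
w=np.array([onz(ct,p,12)[:2] for p in pts]); print("board",w.mean(0),w.round(0).tolist(),[np.linalg.norm(w[i]-w[i-1]) for i in range(4)])
h=cv2.cvtColor(T,cv2.COLOR_BGR2HSV)[130:205,205:280]
m=(h[...,2]>90)&(h[...,1]>80)&(h[...,0]<25)
k=biggest(m); r=cv2.minAreaRect(k); pts=cv2.boxPoints(r)+[205,130]; print("cover px",pts.round(1).tolist())
for z in(84,168):
    w=np.array([onz(ct,p,z)[:2] for p in pts]); print(z,w.mean(0),w.round(0).tolist(),[np.linalg.norm(w[i]-w[i-1]).round(1) for i in range(4)])
a=cv2.resize(T[135:205,205:290],None,fx=7,fy=7,interpolation=cv2.INTER_CUBIC)[:,:400+195]
b=cv2.resize(S[175:250,195:290],None,fx=6,fy=6,interpolation=cv2.INTER_CUBIC)
cv2.imwrite("pics/topcrop.png",a); cv2.imwrite("pics/sidecrop.png",b)
E
```

```text
board [ 572.69376057 -298.04280996] [[664.0, -214.0], [671.0, -376.0], [481.0, -381.0], [475.0, -221.0]] [np.float64(189.35959916281274), np.float64(162.01754263450704), np.float64(189.64691635339622), np.float64(160.706929601137)]
cover px [[213.8, 178.4], [221.8, 142.5], [266.5, 152.4], [258.5, 188.3]]
84 [596.45023866  51.47901889] [[549.0, 145.0], [679.0, 118.0], [644.0, -42.0], [514.0, -14.0]] [np.float64(163.1), np.float64(132.1), np.float64(164.1), np.float64(132.1)]
168 [585.71671885  47.50059821] [[541.0, 135.0], [663.0, 110.0], [630.0, -41.0], [509.0, -14.0]] [np.float64(153.4), np.float64(124.2), np.float64(154.3), np.float64(124.2)]
```

View pics/topcrop.png

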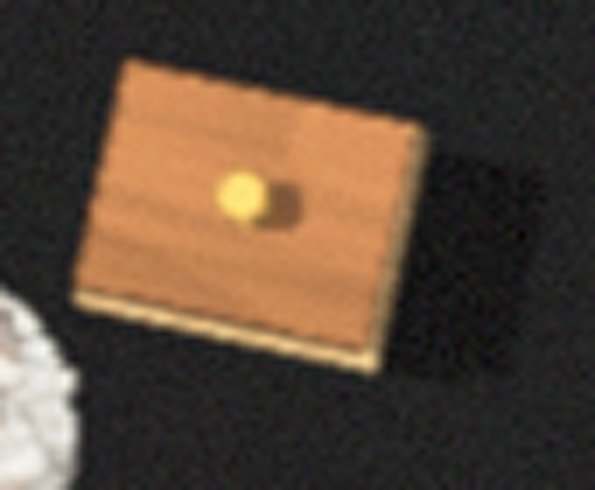

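View pics/sidecrop.png

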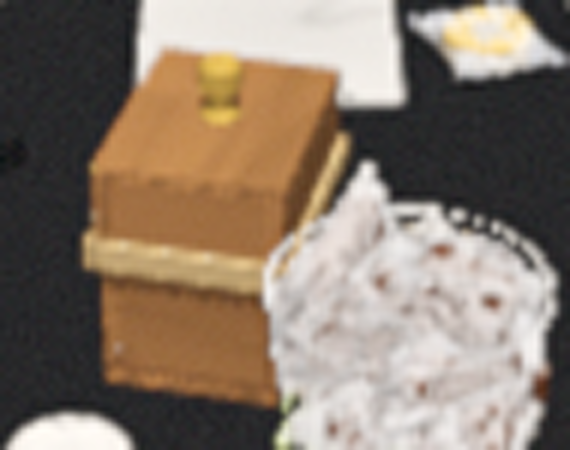

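The top crop gives the cover roof edges at about -12.5° yaw and the knob at crop (243,196). In the side crop the knob head is at (220,73), and the candy bowl stands front-left of the chest. I'll refine the knob by colour and check it against the expected z of 179.

```bash
python3 - <<'E'
from plant import bot
from h import *
T=cv2.imread("pics/top0.png");S=cv2.imread("pics/side0.png")
ct,cs=bot.get_calibration("top"),bot.get_calibration("side")
def cen(I,x0,x1,y0,y1,vmin):
    h=cv2.cvtColor(I,cv2.COLOR_BGR2HSV)[y0:y1,x0:x1].astype(int)
    m=(h[...,0]>19)&(h[...,0]<35)&(h[...,1]>100)&(h[...,2]>vmin)
    k=cv2.moments(biggest(m)); q=np.argwhere(m); b=cv2.boundingRect(biggest(m))
    return (k['m10']/k['m00']+x0,k['m01']/k['m00']+y0),(b[0]+x0,b[1]+y0,b[2],b[3])
a,ab=cen(T,232,252,155,172,120); b,bb=cen(S,222,242,180,200,100)
print(a,ab,b,bb)
side_head=(b[0],bb[1]+0.5+5)
print("knob tri",tri(ct,a,cs,(195+220/6-.4,175+73/6-.4)),"tri blob",tri(ct,a,cs,b))
print("knob on z=186",onz(ct,a,186))
cr=np.array([(128,62),(425,128),(372,350),(75,292)])/7+[204.6,134.6]
w=np.array([onz(ct,p,152)[:2] for p in cr]); print("roof",w.mean(0),w.round(),[np.linalg.norm(w[i]-w[i-1]).round(1) for i in range(4)])
for i in range(4):
    d=w[i]-w[i-1]; print(np.degrees(np.arctan2(d[1],d[0])).round(1),end=" ")
print("\nbowl peak z at y=150,200:",[ (lambda o,d:o+d*(y-o[1])/d[1])(*ray(cs,(257,202))).round() for y in(150,200)])
print("bowl edge",onz(ct,(216.5,195),120))
for P in([425,-20,189],[585,50,170]): pass
for p,y in (((590,50,162),-12.6),((425,-20,80),0),((590,50,300),-12.6),((425,-20,300),0),((590,50,52),-12.6),((620,-296,145),2),((525,-298,60),2)):
    j=bot.solve_ik(list(p),down(np.radians(y))); print(p,None if j is None else np.round(j,2))
E
```

```text
(239.0, 162.5) (236, 160, 7, 6) (231.31372549019608, 188.85098039215686) (228, 184, 7, 12)
knob tri (array([594.90603651,  51.03062803, 174.97260652]), np.float64(0.9304069028152925)) tri blob (array([595.36851091,  51.44787042, 166.96868951]), np.float64(0.2962241342281547))
knob on z=186 [592.9473827   50.48699042 186.        ]
roof [591.50406223  47.65872953] [[663. 108.]
 [631. -37.]
 [522. -12.]
 [550. 132.]] [np.float64(115.3), np.float64(148.3), np.float64(111.5), np.float64(146.7)]
-12.3 -102.3 166.9 79.2 
bowl peak z at y=150,200: [array([507., 150., 176.]), array([509., 200., 207.])]
bowl edge [488.16844255 130.81640546 120.        ]
(590, 50, 162) [ 0.41  0.24 -0.22  0.   -1.11 -2.21]
(425, -20, 80) [ 0.42  0.05 -0.67  0.   -0.86 -1.99]
(590, 50, 300) [ 0.41  0.17  0.01  0.   -1.41 -2.21]
(425, -20, 300) [ 0.42 -0.13 -0.3   0.   -1.4  -1.99]
(590, 50, 52) [ 0.41  0.35 -0.35  0.   -0.88 -2.21]
(620, -296, 145) [-0.16  0.41 -0.02  0.   -1.15 -1.37]
(525, -298, 60) [-0.19  0.35 -0.31  0.   -0.9  -1.34]
```

Knob at (592.5, 50), triangulated z 175 against 179 expected, so I accept it. Chest yaw is -12.4°, board (573,-298) with yaw +2°. Next: grip the knob, lift, and check.

```bash
python3 - <<'E'
from plant import bot
from h import *
Y=np.radians(-12.4); q=down(Y)
def st(n):
    s=bot.read_state(); print(n,round(s["t"],2),s["tcp_pos"].round(1),"w",round(s["width"],1),"F",s["contact_force"].round(1))
p=bot.read_state()["tcp_pos"]
bot.line_to([p[0],p[1],300],250)
bot.move_ptp([592.5,50,280],q); st("above")
bot.line_to([592.5,50,200],150); bot.line_to([592.5,50,162],60); st("down")
bot.move_gripper(20,30); st("grip")
bot.line_to([592.5,50,192],50); st("l30")
bot.line_to([592.5,50,255],80); st("lift")
cv2.imwrite("pics/side1.png",cv2.resize(bot.camera("side")[120:280,170:330,::-1],None,fx=3,fy=3))
E
```

```text
above 3.28 [592.6  49.4 280. ] w 87.7 F [ 0.  -0.5 -0.3]
down 4.75 [592.7  50.  162.1] w 87.7 F [ 0.  -0.8  0.2]
grip 5.95 [592.5  50.  162. ] w 20.1 F [-0.9  0.5 -0.3]
l30 6.7 [592.3  50.  191.9] w 19.7 F [ 0.4 -1.2 -0.6]
lift 7.64 [592.2  50.  254.4] w 20.0 F [ 0.  -0.5 -1.1]
```

View pics/side1.png

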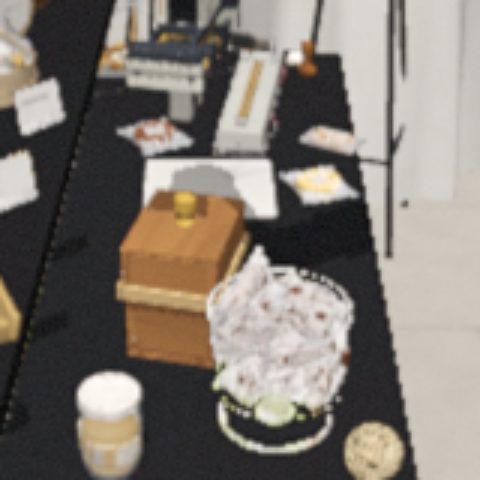

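The fingers closed to 20 mm, so they gripped nothing. The cover is still in place with the knob at px (231,189). The closed fingertips show at about px (231,158). I'll compare that with the projected TCP.

```bash
python3 - <<'E'
from plant import bot
from h import *
s=bot.read_state(); print(s["joint_pos"].round(3),s["eef_rot"].round(3))
ct,cs=bot.get_calibration("top"),bot.get_calibration("side")
T,S=bot.camera("top"),bot.camera("side")
for P in (s["tcp_pos"],(592.5,50,188),(592.5,50,179)): print(np.round(proj(ct,P),1),np.round(proj(cs,P),1))
a=np.hstack([cv2.resize(T[110:220,190:330,::-1],(420,330)),cv2.resize(S[100:230,180:310,::-1],(330,330))])
cv2.imwrite("pics/both2.png",a)
E
```

```text
[ 0.413  0.192 -0.068 -0.    -1.311 -2.2  ] [ 0.108  0.994 -0.    -0.001]
[238.1 159.8] [232.1 166.2]
[239.1 162.6] [232.1 183.4]
[239.2 162.9] [232.1 185.6]
```

View pics/both2.png

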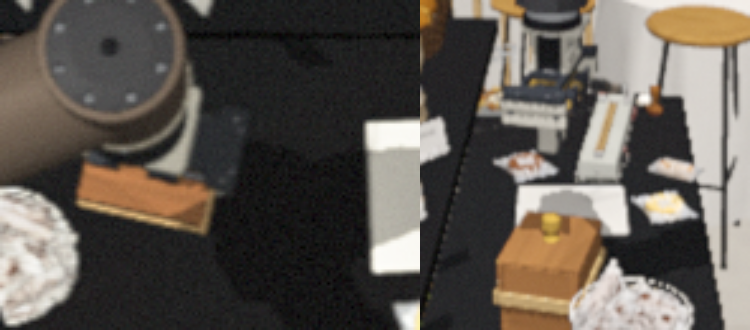

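The body lines up with the prediction in both views, but the visible finger ends sit about 7 px above the projected TCP. That means either dark tips against the dark counter or a z offset of about 28 mm. The start picture, with its bright background, and a gamma-stretched new one can settle it.

```bash
python3 - <<'E'
from plant import bot
from h import *
cs=bot.get_calibration("side")
S0=cv2.imread("pics/side0.png"); S1=bot.camera("side")[:,:,::-1].copy()
g=lambda I:(255*(I/255.)**0.45).astype(np.uint8)
def crop(I,P,f=8):
    u,v=proj(cs,P); x0,y0=int(u)-24,int(v)-34
    a=cv2.resize(g(I[y0:y0+58,x0:x0+48]),None,fx=f,fy=f,interpolation=cv2.INTER_NEAREST)
    c=(int((u-x0+.5)*f),int((v-y0+.5)*f)); cv2.drawMarker(a,c,(0,0,255),0,12,1); print(u,v,c); return a
o=np.hstack([crop(S0,(282.8,-612.3,188.2)),crop(S1,bot.read_state()["tcp_pos"])])
cv2.imwrite("pics/tips3.png",o); print(o.shape)
E
```

```text
300.8612566776002 118.81450060425021 (202, 282)
232.08195678769982 166.14436071234945 (196, 277)
(464, 768, 3)
```

View pics/tips3.png

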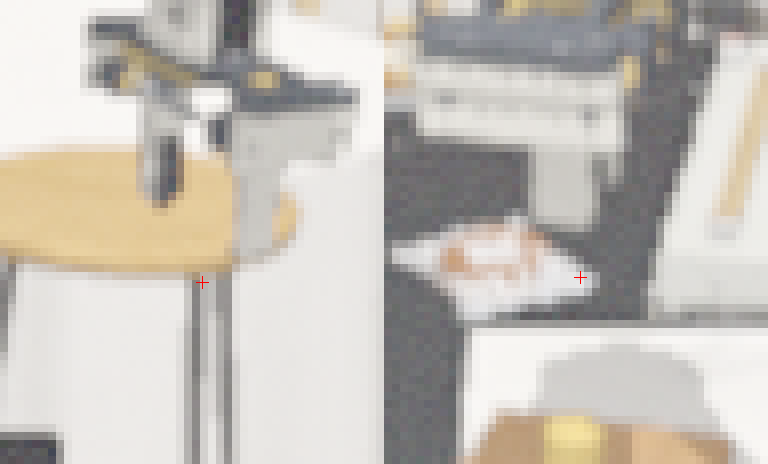

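The start picture agrees: the tip midpoint is about 6 px (≈30 mm) above the projected TCP. So the real fingertips end roughly 25–33 mm above the reported TCP, and the fingers closed above the knob. I'll measure that offset by touching the knob top (known z 189) with closed fingers.

```bash
python3 - <<'E'
from plant import bot
from h import *
cs=bot.get_calibration("side")
bot.move_gripper(4,10)
bot.line_to([592.5,50,172],120); bot.pause(.3)
b=bot.read_state()["contact_force"]; z=172
while z>140:
    z-=1; bot.line_to([592.5,50,z],40); s=bot.read_state(); f=s["contact_force"]-b
    if f[2]>3: break
print("contact z",z,s["tcp_pos"].round(1),f.round(1),s["t"],s["width"])
S=bot.camera("side")[:,:,::-1]; cv2.imwrite("pics/probe.png",cv2.resize(S[140:215,195:270],None,fx=7,fy=7,interpolation=cv2.INTER_CUBIC))
bot.line_to([592.5,50,z+8],60)
E
```

```text
contact z 151 [592.6  50.  151.8] [-1.9  1.3  5.8] 14.7833 4.186979637252862
```

View pics/probe.png

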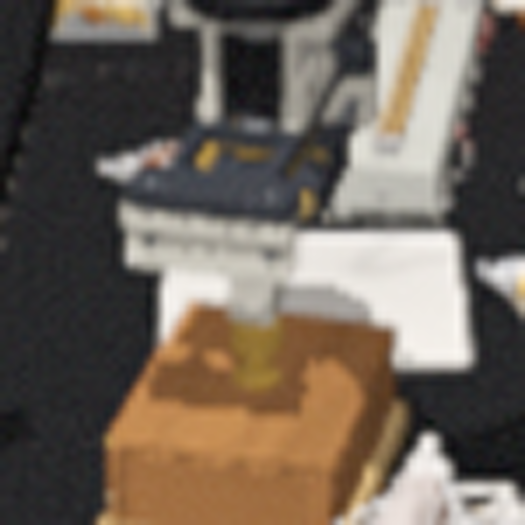

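Contact came at a reported z of 151.8 where the knob top should be 189, so the true tip is reported z + 37 mm. That fits the pictures. In side-view columns the fingers are within 2–3 mm of the knob. I'll grip again with this correction, using a light close first to expose any y offset.

```bash
cat >> h.py <<'E'
OZ=37.
from plant import bot
def st(n):
    s=bot.read_state(); print(n,"t",round(s["t"],1),s["tcp_pos"].round(1),"w",round(s["width"],1),"F",s["contact_force"].round(1)); return s
def go(x,y,z,v=150,yaw=None):  # z = true fingertip height
    bot.line_to([x,y,z-OZ],v,None if yaw is None else down(np.radians(yaw)))
E
python3 - <<'E'
from h import *
go(592.5,50,210); bot.move_gripper(86); st("open")
go(592.5,50,175,60); st("175"); go(592.5,50,163,40); st("163")
bot.move_gripper(15,6); s=st("light")
if 24<s["width"]<30:
    bot.move_gripper(15,35); st("firm")
    go(592.5,50,180,40); st("up17"); go(592.5,50,238,80); st("up75")
    S=bot.camera("side")[:,:,::-1]; cv2.imwrite("pics/lift.png",cv2.resize(S[120:240,180:300],None,fx=4,fy=4,interpolation=cv2.INTER_CUBIC))
E
```

```text
open t 16.7 [592.5  50.  173. ] w 85.9 F [ 0.2 -0.2 -0.1]
175 t 17.5 [592.7  50.  138.1] w 85.9 F [ 0.5 -0.3  0.9]
163 t 17.9 [592.3  49.9 125.7] w 86.2 F [-0.6 -0.2  0.8]
light t 18.9 [592.8  50.6 126.1] w 25.6 F [-0.3  4.2  0.3]
firm t 19.1 [592.8  50.6 126.1] w 24.5 F [0.5 5.2 0.4]
up17 t 19.7 [592.2  49.5 143. ] w 24.4 F [ 0.2 -0.2 -2.8]
up75 t 20.6 [592.1  50.  200.4] w 24.5 F [ 0.3  0.1 -2.2]
```

Knob held (width 24.5 mm) and the load reads -2.5 N, matching 0.25 kg. Next I'll set it on the counter at (425,-20), square to the world.

```bash
python3 - <<'E'
from h import *
go(425,-20,238,150,0); go(425,-20,90,120); s=st("90"); b=s["contact_force"][2]
z=83
while z>74:
    z-=1; go(425,-20,z,30); s=bot.read_state()
    if s["contact_force"][2]-b>2.5: break
st(f"set z={z}")
bot.move_gripper(60,10); s=st("rel"); bot.pause(.2)
go(425,-20,130,100); go(425,-20,280,250); 
go(500,-290,300,300); st("clear")
for n in("top","side"): cv2.imwrite(f"pics/{n}4.png",bot.camera(n)[:,:,::-1])
T=cv2.imread("pics/top4.png");S=cv2.imread("pics/side4.png")
cv2.imwrite("pics/both4.png",np.hstack([cv2.resize(T[130:240,200:300],(400,440),interpolation=cv2.INTER_CUBIC),cv2.resize(S[170:270,190:280],(396,440),interpolation=cv2.INTER_CUBIC)]))
E
```

```text
90 t 23.4 [425.5 -19.8  53.5] w 24.1 F [ 0.5 -0.2 -2.5]
set z=78 t 24.8 [425.2 -20.   41.9] w 24.2 F [-4.5  1.6  9.6]
rel t 25.6 [425. -20.  41.] w 59.9 F [-0.1 -0.4 -0.2]
clear t 28.3 [ 499.5 -289.1  262.4] w 59.9 F [-0.1 -0.7  0. ]
```

View pics/both4.png

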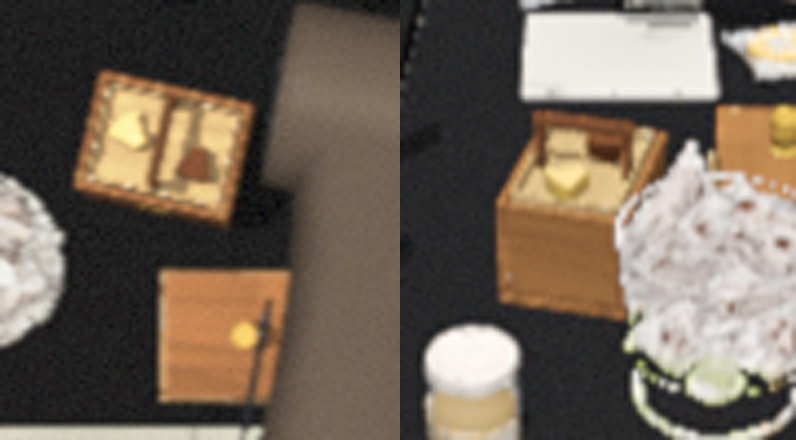

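The cover stands on the counter and the tray with both cakes is still in the chest. In the top crop the bar runs (170,97)→(155,190), with the chest rim corners at (100,72), (253,103), (230,225) and (76,188). In the side crop the bar top runs (535,112)→(632,128).

```bash
python3 - <<'E'
from h import *
ct,cs=bot.get_calibration("top"),bot.get_calibration("side")
f=lambda x,y:(200+x/4-.4,130+y/4-.4); g=lambda x,y:(190+(x-400)/4.4-.4,170+y/4.4-.4)
r=np.array([onz(ct,f(*p),94)[:2] for p in((100,72),(253,103),(230,225),(76,188))])
print("rim",r.mean(0),[np.linalg.norm(r[i]-r[i-1]).round(1) for i in range(4)],[np.degrees(np.arctan2(*(r[i]-r[i-1])[::-1])).round(1) for i in range(4)])
a,b=onz(ct,f(170,97),140),onz(ct,f(155,190),140); print("bar top",(a+b)/2,np.linalg.norm(a-b),np.degrees(np.arctan2(*(a-b)[1::-1])))
print("bar tri",tri(ct,f(162.5,143.5),cs,g(583.5,120)))
for yaw in(-12.4,):
    print(bot.solve_ik([592,50,100-37+17],down(np.radians(yaw))))
E
```

```text
rim [591.79468613  48.65957921] [np.float64(105.6), np.float64(138.8), np.float64(110.7), np.float64(140.2)] [np.float64(-11.0), np.float64(-101.2), np.float64(169.6), np.float64(76.7)]
bar top [588.98527814  48.51011771 140.        ] 81.25792475147061 -8.681772342218292
bar tri (array([592.72236181,  48.81080621, 132.40854246]), np.float64(5.651031235082574))
[ 0.41298502  0.31904615 -0.3146207   0.         -0.93712948 -2.20020218]
```

```bash
python3 - <<'E'
from h import *
import sys
bot.move_gripper(44,10)
go(592.5,50,215,300,-12.2); go(592.5,50,140,120); b=st("140")["contact_force"]
go(592.5,50,118,40); s=st("118")
if abs(s["contact_force"]-b).max()>5: sys.exit("touch")
bot.move_gripper(4,8); st("light"); bot.move_gripper(4,35); s=st("firm")
if not 8<s["width"]<12.5: sys.exit("width")
go(592.5,50,135,35); st("up17"); go(592.5,50,205,90); st("up")
for n in("top","side"): cv2.imwrite(f"pics/{n}5.png",bot.camera(n)[:,:,::-1])
E
```

```text
140 t 31.1 [593.   49.8 103.7] w 43.8 F [0.5 0.3 0.8]
118 t 31.8 [592.6  50.   81. ] w 44.5 F [ 0.7 -1.   1.2]
light t 32.4 [593.2  50.6  81.2] w 9.9 F [ 2.5  3.4 -0.4]
firm t 32.6 [593.2  50.5  81.3] w 9.2 F [2.3 3.7 0.4]
up17 t 33.3 [592.1  49.5  97.9] w 9.8 F [-0.2 -0.  -3.2]
up t 34.2 [592.   49.9 167.3] w 9.3 F [-0.7  0.2 -2.2]
```

```bash
python3 - <<'E'
from h import *
X,Y=618.7,-296.4
go(X,Y,150,150,2); go(X,Y,56,110); b=st("56")["contact_force"][2]; z=50
while z>42:
    z-=1; go(X,Y,z,30); s=bot.read_state()
    if s["contact_force"][2]-b>2.5: break
st(f"set z={z}")
bot.move_gripper(40,10); st("rel"); bot.pause(.2)
go(X,Y,75,80); go(X,Y,180,250); go(540,-60,240,300); st("clear")
for n in("top","side"): cv2.imwrite(f"pics/{n}6.png",bot.camera(n)[:,:,::-1])
T=cv2.imread("pics/top6.png");S=cv2.imread("pics/side6.png")
cv2.imwrite("pics/both6.png",np.hstack([cv2.resize(T[130:240,200:380],(540,330),interpolation=cv2.INTER_CUBIC),cv2.resize(S[160:260,190:280],(252,330),interpolation=cv2.INTER_CUBIC)]))
E
```

```text
56 t 37.8 [ 619.3 -296.6   19.8] w 9.4 F [-0.9 -0.7 -2.8]
set z=45 t 39.2 [ 618.9 -296.5    9.1] w 9.5 F [-2.7  1.2  5.3]
rel t 39.9 [ 618.7 -296.4    7.9] w 40.3 F [-0.1  0.4 -0. ]
clear t 42.2 [539.8 -60.4 202.3] w 40.0 F [-0.2 -0.8  0.1]
```

View pics/both6.png

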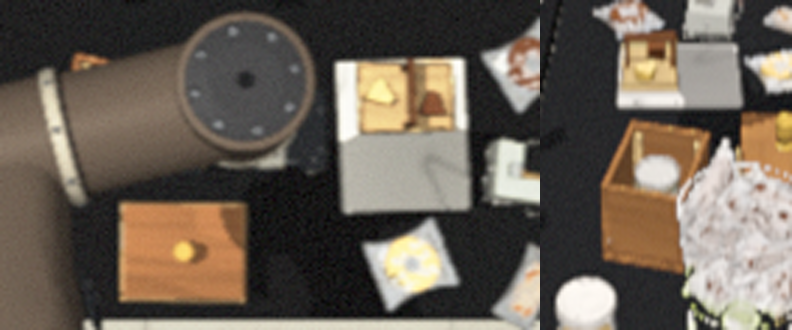

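The tray sits squarely on the far half of the board with both cakes in it. The white tin lid is visible inside the chest at side crop (657,168). I'll locate it from the side view by its lid blob, at no cost in robot time.

```bash
python3 - <<'E'
from h import *
S=cv2.imread("pics/side6.png"); cs=bot.get_calibration("side")
x0,y0=221,204
h=cv2.cvtColor(S,cv2.COLOR_BGR2HSV)[y0:220,x0:242]
m=(h[...,2]>115)&(h[...,1]<60); print(m.astype(int)); 
k=biggest(m); e=cv2.fitEllipse(k); print(e)
c=(e[0][0]+x0,e[0][1]+y0); print("lid",c,onz(cs,c,80), "pred chest centre lid",proj(cs,(592.5,50,80)))
for p in((632,122),(712,133),(603,187)): 
    print(onz(cs,(190+(p[0]-540)*90/252-.4,160+p[1]*100/330-.4),94).round(1))
E
```

```text
[[0 0 0 0 0 0 0 0 0 0 0 0 0 0 0 0 0 0 0 0 0]
 [0 0 0 0 0 0 0 0 0 0 0 0 0 0 0 0 0 0 0 0 0]
 [0 0 0 0 0 0 0 0 0 0 0 0 0 0 0 0 0 0 0 0 0]
 [0 0 0 0 0 0 0 1 1 1 1 1 1 1 1 0 0 0 0 0 0]
 [0 0 0 0 0 1 1 1 1 1 1 1 1 1 1 1 1 0 0 0 0]
 [0 0 0 0 1 1 1 1 1 1 1 1 1 1 1 1 1 1 0 0 0]
 [0 0 0 1 1 1 1 1 1 1 1 1 1 1 1 1 1 1 1 0 0]
 [0 0 0 1 1 1 1 1 1 1 1 1 1 1 1 1 1 1 1 0 0]
 [0 0 0 1 1 1 1 1 1 1 1 1 1 1 1 1 1 1 1 0 0]
 [0 0 0 1 1 1 1 1 1 1 1 1 1 1 1 1 1 1 1 0 0]
 [0 0 0 1 1 1 1 1 1 1 1 1 1 1 1 1 1 1 1 0 0]
 [0 0 0 0 1 1 1 1 1 1 1 1 1 1 1 1 1 1 0 0 0]
 [0 0 0 0 1 1 1 1 1 1 1 1 1 1 1 1 1 1 0 0 1]
 [0 0 0 0 0 0 0 0 0 0 1 1 1 1 1 1 1 1 1 1 1]
 [0 0 0 0 0 0 0 0 0 0 0 0 0 0 0 0 1 1 1 1 1]
 [0 0 0 0 0 0 0 0 0 0 0 0 0 0 0 0 0 0 1 1 0]]
((11.412540435791016, 8.511220932006836), (10.836675643920898, 18.414018630981445), 105.88037872314453)
lid (232.41254043579102, 212.51122093200684) [590.99065054  68.54762325  80.        ] pred chest centre lid (np.float64(232.19882184545838), np.float64(209.67238735043856))
[631.4 -16.9  94. ]
[525.1   3.4  94. ]
[658.7 115.5  94. ]
```

The lid blob merges with the bowl and the side view is weak along y (it gives 58±8). A quick top image with the arm clear will settle it.

```bash
python3 - <<'E'
from h import *
bot.move_gripper(70,10)
go(540,-190,240,350); st("side")
T=bot.camera("top")[:,:,::-1].copy(); cv2.imwrite("pics/top7.png",T); ct=bot.get_calibration("top")
x0,y0=222,150
h=cv2.cvtColor(T,cv2.COLOR_BGR2HSV)[y0:185,x0:262]
m=(h[...,2]>100)&(h[...,1]<70)
for r in m.astype(int): print("".join(map(str,r)))
k=biggest(m); e=cv2.minEnclosingCircle(k); mm=cv2.moments(k); c=(mm['m10']/mm['m00']+x0,mm['m01']/mm['m00']+y0)
print(e,c,onz(ct,c,80),"pred",proj(ct,(592.5,50,80)))
E
```

```text
side t 43.5 [ 539.7 -191.   202.7] w 70.0 F [ 0.2  0.3 -0.3]
0010111011111010011011110001000101001111
1110111011110001011111111010111111011111
1111101001001010101011101101001111011111
0111111110111100111010011100111110101110
0110111111111111101011101111111100111111
1111101111111110111110111111111101011011
1111111111111111111111111111111111111111
0111111111011101111101111111111111111111
1111111111111111111111111111111111111111
1111111111111111111111111111111111111111
0111111111111111111111111111111111111111
1111111111111111111111111111111111111111
1111111111111111111111111111111111111111
1111110111111111111101111011111111111111
1101110101101111011111011110011011111101
1100111100111110101111111111111110101101
1001011100110111001011110010001011111101
1111111001111011111011001101111011011011
1011111100101001010100101101101100110101
0110101111110110110110001110110100111101
0111110111011101010101111101110110110101
0101100111101111111000101111000100111111
1011000101010001110011011011001100000001
0010110101011011101011111101110001010111
0000100000111100111110010110101011101111
0000000000111011101101010111000011111011
0000000000010001011111111101111110001111
0000000000011110110010111110110000111111
0000000000001001010001111110110101111110
0000000000001101011111111111111001101001
0000000000000001101111110100011110111110
0000000000000010110110101111100101101110
0000000000001011110011111011010101111111
0000000000001001110001011010111111011110
0000000000000101011110011111111100001100
((19.897436141967773, 16.0), 24.918123245239258) (243.3846038189746, 165.75687866486243) [595.5986887   40.02720046  80.        ] pred (np.float64(240.59370338822336), np.float64(166.60244444134398))
```

The arm still covers the chest, so I'll move on to the spot that was clear earlier.

```bash
python3 - <<'E'
from h import *
go(500,-310,240,350); st("side")
T=bot.camera("top")[:,:,::-1].copy(); cv2.imwrite("pics/top8.png",T); ct=bot.get_calibration("top")
x0,y0=222,150
h=cv2.cvtColor(T,cv2.COLOR_BGR2HSV)[y0:185,x0:260]
m=(h[...,2]>100)&(h[...,1]<70)
for r in m.astype(int): print("".join(map(str,r)))
k=biggest(m); e=cv2.minEnclosingCircle(k); mm=cv2.moments(k); c=(mm['m10']/mm['m00']+x0,mm['m01']/mm['m00']+y0)
print(e,c,onz(ct,c,80),"pred",proj(ct,(592.5,50,80)))
E
```

```text
side t 44.1 [ 499.9 -309.9  203. ] w 70.4 F [0.5 1.2 0. ]
00000000000000000000000000000000000000
00000000000000000000000000000000000000
00000000000000000000000000000000000000
00000000000000000000000000000000000000
00000000000000000000000000000000000000
00000000000000000000000000000000000000
00000000000000000000000000000000000000
00000000000000000000000000000000000000
00000000000000000000000000000000000000
00000000000000011111110000000000000000
00000000000001111111111100000000000000
00000000000011111111111110000000000000
00000000000111111111111111000000000000
00000000000111111111111111100000000000
00000000000111111111111111100000000000
00000000001111111111111111110000000000
00000000001111111111111111100000000000
00000000001111111111111111110000000000
00000000001111111111111111110000000000
00000000001111111111111111100000000000
00000000000111111111111111100000000000
00000000000111111111111111100000000000
00000000000011111111111111000000000000
00000000000001111111111111000000000000
00000000000000111111111110000000000000
00000000000000011111111000000000000000
00000000000000000000000000000000000000
00000000000000000000000000000000000000
00000000000000000000000000000000000000
00000000000000000000000000000000000000
00000000000000000000000000000000000000
00000000000000000000000000000000000000
00000000000000000000000000000000000000
00000000000000000000000000000000000000
00000000000000000000000000000000000000
((18.323530197143555, 17.10784339904785), 8.928936958312988) (240.37823439878235, 167.0068493150685) [591.03879354  50.76075218  80.        ] pred (np.float64(240.59370338822336), np.float64(166.60244444134398))
```

Tin at (591, 51), in the chest's middle and 57–60 mm across as it should be.

```bash
python3 - <<'E'
from h import *
import sys
x,y=591.5,51
go(x,y,190,350,-12.2); go(x,y,100,150); b=st("100")["contact_force"]
for z in(85,70,62,54):
    go(x,y,z,70); s=bot.read_state(); f=s["contact_force"]-b
    if abs(f).max()>5: st("touch"); go(x,y,z+10,60); sys.exit()
st("54"); bot.move_gripper(45,8); st("light"); bot.move_gripper(45,30); s=st("firm")
if not 52<s["width"]<60: sys.exit("width")
go(x,y,66,50); st("up12"); go(x,y,170,140); st("up")
E
```

```text
100 t 46.1 [592.2  50.6  63.9] w 69.7 F [-0.2  1.   0.1]
54 t 47.4 [591.1  50.8  16.4] w 69.8 F [-0.3  0.7  0.5]
light t 47.8 [591.9  51.2  17.3] w 57.0 F [0.2 1.4 0. ]
firm t 48.0 [591.9  51.2  17.2] w 56.3 F [0.1 1.6 0.2]
up12 t 48.4 [591.5  51.   29.3] w 56.9 F [ 0.1  0.2 -2.3]
up t 49.3 [590.7  50.8 132. ] w 56.8 F [-0.6  1.5 -2. ]
```

```bash
python3 - <<'E'
from h import *
X,Y=525.7,-299.6
go(X,Y,170,200,2); go(X,Y,68,120); bot.pause(.1); b=st("68")["contact_force"][2]; z=62
while z>54:
    z-=1; go(X,Y,z,30); s=bot.read_state()
    if s["contact_force"][2]-b>2.5: break
st(f"set z={z}")
bot.move_gripper(80,10); st("rel"); bot.pause(.1)
go(X,Y,110,120); go(X,Y,220,250); go(560,-80,260,350); st("clear")
for n in("top","side"): cv2.imwrite(f"pics/{n}9.png",bot.camera(n)[:,:,::-1])
T=cv2.imread("pics/top9.png");S=cv2.imread("pics/side9.png")
cv2.imwrite("pics/both9.png",np.hstack([cv2.resize(T[130:240,210:380],(510,330),interpolation=cv2.INTER_CUBIC),cv2.resize(S[155:245,200:300],(280,330),interpolation=cv2.INTER_CUBIC)]))
E
```

```text
68 t 52.3 [ 526.2 -299.9   31.8] w 56.6 F [ 0.6 -0.4 -2.6]
set z=58 t 53.5 [ 526.  -299.7   21.3] w 56.4 F [ 0.8 -0.5  0.5]
rel t 54.1 [ 525.7 -299.6   21. ] w 80.0 F [0.5 0.4 0.3]
clear t 56.2 [559.4 -79.5 221.8] w 79.9 F [ 0.2 -0.6  0.8]
```

View pics/both9.png

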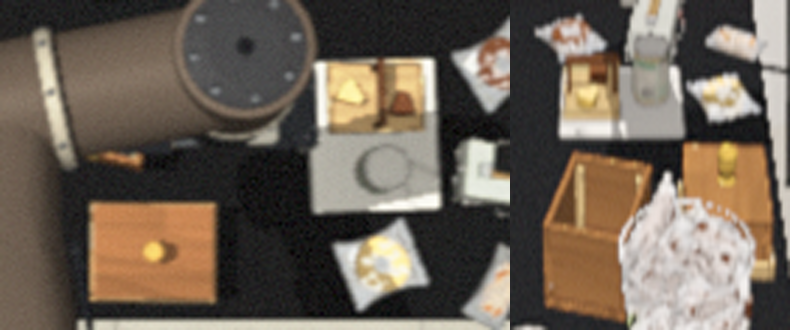

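The final view shows the tin upright on the near half of the board at top crop (385,167). The tray is on the far half at (377,97) with both cakes, the cover stands on the counter at (152,252), and the chest is empty.

```bash
python3 -c "
from plant import bot
bot.close_job()"
```

```text
the job is handed in; nothing more can be done
```

The chest is unpacked and the job was handed in about 56 s into the 67 s limit. No verdict is reported back.

- **Cover:** it stands right way up on the counter at about (425, -20), square to the world. It touched down at the height expected from its grip height.
- **Tray:** it sits level on the far half of the board with both cakes in it.
- **Tin:** it stands upright on the near half of the board, about 47 mm from the board's centre in x.
- **Other goods:** the ones I could see in the last pictures stood where they were. I checked this by eye only, and the arm and crops hid some of them.

**First grasp failed:** the first try at the knob closed on nothing. The fingertips really sit about 37 mm above the reported TCP height. I confirmed this by touching the knob's top and from the pictures, and corrected every later move for it. The second grasp held.

**Checks that disagreed slightly:**
- The knob triangulated to z 175 instead of 179.
- The side view alone put the tin 8–18 mm further along y than the clear top view did. I used the top view, and the grasp fitted it, closing at 57 mm.

The final positions of tray and tin were judged by eye from the last pictures plus the commanded poses and touch-down forces. I did not measure them again.

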